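# Dispense one spacer block with a spring-return slide

## Task

On the garage bench stand two block dispensers that look alike but for their hoppers. Get exactly one spacer out of the one with the square plywood hopper: push its slide by the knob all the way to its stop, then let go so that it snaps back home by itself, leaving the spacer on the delivery shelf. Do not move the slide of the dispenser with the round hopper.

Things in the scene. Friction and masses are not known exactly. Their poses are not given: they have to be found in the camera images.
- feed_knob (a point): Centre of the top of the slide's wooden knob on the square-hopper dispenser; knob 16 mm along the slide, 30 mm across, 46 mm tall, top 76 mm above the table. Site x points along the push (level, to the hopper), y across, z up. Screwed-down base: 20 mm high, 90 mm wide, from 33 mm behind to 267 mm ahead of the knob's centre at home. Behind the knob (away from the hopper) it is free down to the base.
- feed_slide (a joint): Travel in m of that slide: 0 = home, 0.055 = at its stop. Its spring pushes it home with 3 N at home, 11 N at the stop (a few N more if moved fast); let go, it snaps home in about 0.2 s. Its 10 mm thick tongue pushes the lowest spacer out; the next then drops down. With the slide fully in, 45 mm remain between knob and hopper.
- spacer_1: Lowest of three square wooden spacers in the square hopper, 40 x 40 x 12 mm; origin: centre of its underside. It starts 135 mm ahead of the knob. The hopper (54 x 54 mm, top 75 mm above the table) is centred there. The level delivery shelf, 66 mm wide, low rims, runs from 162 to 258 mm ahead of the knob's home; a full push leaves the spacer there, about 188 mm ahead.
- spacer_2: The spacer lying on top of spacer_1, the same size, origin at the centre of its underside. It is to stay in the hopper (it drops by 12 mm when the slide goes home).
- pad_slide (a joint): Travel in m of the slide of the other dispenser, which has a round white plastic hopper, 60 mm across, and is otherwise the same (0 = home, 0.055 = at its stop, same spring and knob). It may stand left or right of the square one. To be left alone.

How it is judged (in metres and radians):
On the way, in this order (a step that is already met when the one before it is completed fails the run):
1. the square dispenser's slide is pushed to its stop (within 10 mm) (value of joint feed_slide above 0.045 m), for 0.1 s.
2. the slide is let go and snaps back (faster than 0.15 m/s) (velocity of joint feed_slide below -0.15 m/s).
At the end, for the whole second after the job is handed in: The square dispenser's slide is home (within 6 mm), spacer_1 lies at rest on its delivery shelf (165 to 255 mm ahead of the knob, within 35 mm of its middle line), and spacer_2 is still in the hopper (120 to 150 mm ahead of the knob) (value of joint feed_slide below 0.006 m and x of spacer_1 in the frame of feed_knob between 0.165 and 0.255 m and y of spacer_1 in the frame of feed_knob between -0.035 and 0.035 m and height (world z) of spacer_1 between 0.012 and 0.04 m and linear speed of spacer_1 below 0.03 m/s and x of spacer_2 in the frame of feed_knob between 0.12 and 0.15 m); the robot touches nothing.
It fails at once if the round-hopper dispenser's slide is moved by more than 10 mm (value of joint pad_slide above 0.01 m).
It also fails if it takes over 26 s, if anything falls off the work surface, if the arm or the gripper's body presses on something with over 40 N, if the wrist force passes 120 N, or if a joint passes its speed limit or range.

## Robot

A 6-joint arm with a two-finger parallel gripper is mounted at the origin on the work surface. World frame = base frame: x ahead of the robot, y to its left, z up, the work surface at z = 0. Lengths are in m, angles in degrees, forces in N, time in s.
With the tool pointing down it reaches from about 0.375 to 0.9 m from the base axis. Payload 3.1 kg.
Tool frame: the origin (TCP) lies midway between the tips of the shut fingers; the grasp point (between the pads) lies bot.hold_point_z behind it (bot.hold_point_z is the distance from the TCP to the grasp point, in m); z points along the fingers, y is the direction in which the jaws open and shut (so a half turn about z gives the same grasp; the last joint's range is limited). The gripper opens to 87 mm and grips with 3 to 60 N. Pads are 19 mm wide; open, the fingers measure 117 mm over their backs; the gripper's body (75 mm by 190 mm) begins 51 mm behind the grasp point.
Start: joints at [-77.722, 30.224, 82.088, -0, 67.689, -10.227], TCP at [0.239, -0.577, 0.223] pointing down, gripper open.
Joint ranges: [-176.69, 176.69], [-43.24, 126.21], [12.49, 139.97], [-82, 262], [0, 151.66], [-163.58, 163.58]. Speed limits (degrees/s): [159.86, 159.86, 180, 180, 180, 180].

## Interface

Orientations are given as a 3x3 rotation matrix whose columns are the frame's x, y, z axes.
In Python, from rig import bot, vision gives the robot as it stands.
- The arm moves only by the shell command python3 -m inch 'ROWS'. ROWS is JSON, a list of rows, each a list of 5 numbers: the finger opening in mm, from 0 to 87, then the shift along the tool's x, y, z in mm, then the turn about the tool's z in rad. In form: [[hand, dx, dy, dz, roll], ...]. A call has 1 to 8 rows; each row is the pose to reach, as a shift and turn from the pose measured when the call began, along the tool's axes at that moment; what a row does not reach only later rows make up. A row lasts 1/10 s, in which the tool goes at most 50 mm and 8.59 degrees, less where a joint would pass 70% of its speed; a pose out of reach is approached as far as the arm can. A call with a gripper value outside its range is refused whole. The fingers move at their own pace and stop on an object; the grip force is fixed at half the most. Time passes only in rows, so rows that repeat a pose let the fingers close. It gives the time, the measured TCP pose, the force and the opening at its end, in the units of the state.
- bot.read_state(): the state, without advancing time (a new reading comes with each control period).
- vision.capture(name): name is "scene" or "top"; returns (picture, depth): 400x640x3 uint8, red, green, blue; 400x640 float32, m along the optical axis (not along the pixel's ray), 0 where there is no reading.
- vision.camera_model(name): a dict with "intrinsics" (3x3 intrinsics, pixels), "camera_from_world" (4x4, takes a point from world to camera coordinates). Camera axes: x right, y down, z forward; pixel columns grow to the right and rows downward; lengths in m; the calibration is good to about 2 mm. A picture is of the moment at which its call begins. camera_model takes no time and is no camera call.
- bot.hand_in(): hands the job in, once; it reports no verdict.
The state is a dict: "time_s": time; "joint_positions": joint angles; "qvel": joint speeds; "tau": joint torques, N m; "position": TCP position; "tcp_rot": TCP orientation; "force": force on the tool from outside, world axes, zero at the start; "moment": the same for the moment, N m; "opening": opening from 0.0 (shut) to 1.0 (fully open).
Only numpy, scipy, OpenCV 4.12 (cv2) and the standard library are available. Lean on these libraries where they do the work, as an engineer would, in place of code of your own. Each camera call takes 0.05 s, during which the arm holds its last target. There are 200 camera calls.

## Working session

There is one attempt and no reset: what is moved stays moved. The work goes in short steps, Python scripts to look and compute and a shell command to move; the robot and the scene stay as the last step left them, time stands still between calls to the robot, and variables do not carry over. Pictures are saved under pics/ and viewed, about 8 in all and at most 12, crops included, and the job is handed in when it is done.

```bash
ls; mkdir -p pics; python3 - <<'E'
from rig import bot, vision
import cv2
for n in("scene","top"):
    p,d=vision.capture(n); cv2.imwrite(f"pics/{n}0.png",p[...,::-1])
    import numpy as np; np.savez(f"pics/{n}0.npz",p=p,d=d)
s=bot.read_state(); print(s["time_s"],s["position"],s["tcp_rot"],bot.hold_point_z)
E
```

```text
pics
0.1 [ 0.23912908 -0.57672525  0.2216519 ] [[ 9.23845892e-01  3.82764413e-01 -4.15688265e-04]
 [ 3.82764475e-01 -9.23843946e-01  1.92876530e-03]
 [ 3.54231630e-04 -1.94099260e-03 -9.99998054e-01]] 0.0187
```

View pics/top0.png

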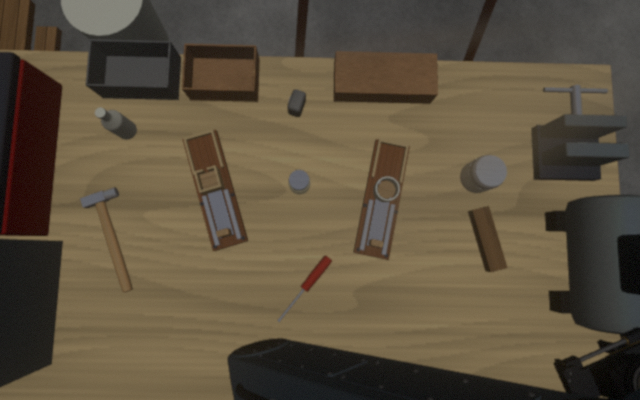

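View pics/scene0.png

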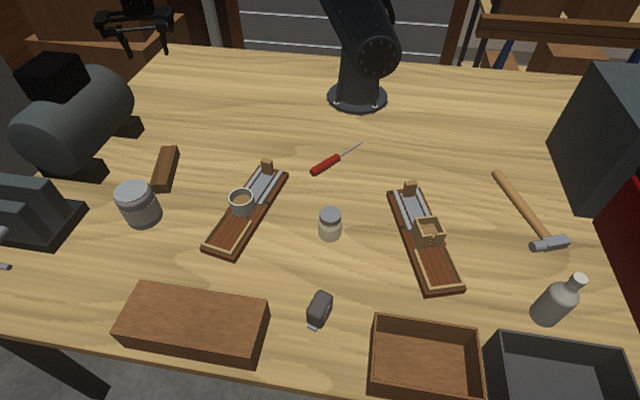

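The square hopper is in the left unit of the top view: knob near (223,232), hopper near (207,179). In the scene view its knob is near (410,187). The round unit is the one around (380,200) in the top view. Next I measure the square one with depth and calibration.

```bash
cat > h.py <<'E'
import numpy as np, cv2
from rig import vision
def world(n,d):
    m=vision.camera_model(n);K=np.array(m["intrinsics"]);T=np.linalg.inv(np.array(m["camera_from_world"]))
    v,u=np.mgrid[:400,:640]
    c=np.stack([(u-K[0,2])/K[0,0]*d,(v-K[1,2])/K[1,1]*d,d],-1)
    w=c@T[:3,:3].T+T[:3,3]; w[d==0]=np.nan; return w
E
python3 - <<'E'
from h import *
for n,(x0,x1,y0,y1) in {"top":(170,260,115,265),"scene":(370,480,165,310)}.items():
    f=np.load(f"pics/{n}0.npz");w=world(n,f["d"])[y0:y1,x0:x1];p=f["p"][y0:y1,x0:x1]
    z=w[...,2]; print(n,"table z",np.nanmedian(z), "K",vision.camera_model(n)["intrinsics"][0][0])
    b=w[(z>.011)&(z<.1)]; r=cv2.minAreaRect(b[:,:2].astype(np.float32)*1000); print("base rect",r)
    k=(z>.066)&(z<.1); c,l,s,ce=cv2.connectedComponentsWithStats(k.astype(np.uint8))
    for i in range(1,c):
        q=w[l==i]; print(s[i],ce[i]+[x0,y0],q.mean(0),q.min(0),q.max(0))
    cv2.imwrite(f"pics/{n}_crop.png",cv2.resize(p[...,::-1],None,fx=4,fy=4,interpolation=cv2.INTER_CUBIC))
m=vision.camera_model("top");print(np.linalg.inv(m["camera_from_world"])[:3])
E
```

```text
top table z 0.004067297420132565 K 425.820032795085
base rect ((587.332275390625, 211.42364501953125), (300.0924072265625, 90.78126525878906), 17.942031860351562)
[ 23  50  29  28 234] [207.02564103 179.15811966] [0.60234111 0.21647381 0.07589165] [0.57072314 0.18312396 0.06615856] [0.63861969 0.24973288 0.08156024]
[ 46 113  14   9  92] [222.16304348 231.9673913 ] [0.47556793 0.17406357 0.07776554] [0.46571476 0.15967166 0.06662946] [0.48524632 0.18894159 0.08358051]
scene table z 0.00041490992462867027 K 363.9786614118819
base rect ((587.7306518554688, 211.34912109375), (300.9697265625, 91.62364959716797), 17.764846801757812)
[34 15 13  8 83] [409.95180723 183.78313253] [0.47894949 0.17415847 0.07364008] [0.46390051 0.15972295 0.06694972] [0.48744682 0.18953933 0.07836793]
[ 44  50  33  25 315] [429.2031746  226.58730159] [0.60471859 0.21624262 0.07251745] [0.57030531 0.18328132 0.06600309] [0.63804898 0.25088814 0.07775045]
[[ 0.01612925 -0.99200956  0.12512748  0.4399041 ]
 [-0.99968111 -0.01843132 -0.01726192 -0.03189029]
 [ 0.01943026 -0.12480915 -0.99199049  1.09811105]]
```

View pics/top_crop.png

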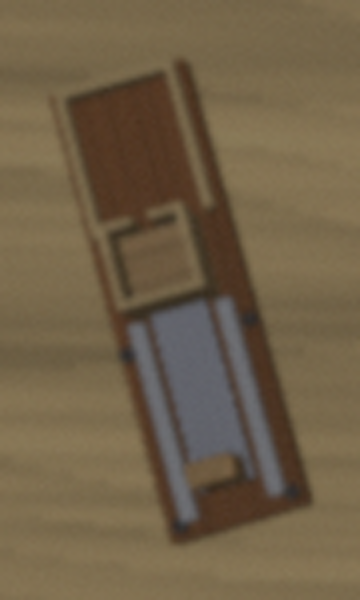

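View pics/scene_crop.png

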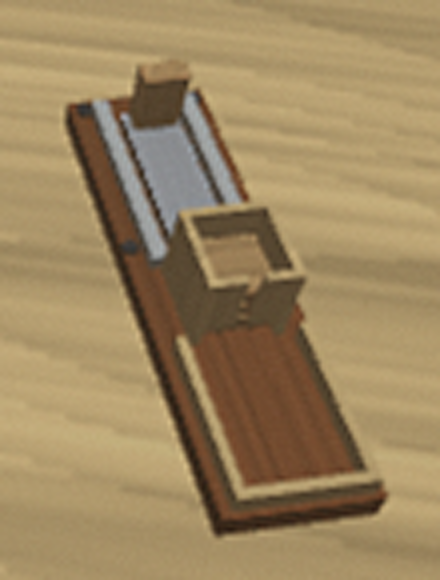

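The crops show a knob at the bottom of the top crop (about (213,470)) and a square hopper holding spacers. Both views agree on the base: centre (587.5, 211.4) mm, yaw 17.85°. That puts the knob home at about (476, 175) mm. I'll push with shut fingers from behind the knob, tool x along the push, and start by travelling high.

```bash
python3 -m inch '[[0,340,-267,0,0.081],[0,340,-267,0,0.081],[0,340,-267,0,0.081],[0,340,-267,0,0.081],[0,340,-267,0,0.081],[0,340,-267,0,0.081],[0,340,-267,0,0.081],[0,340,-267,0,0.081]]'
cat > rel.py <<'E'
import sys,numpy as np
from rig import bot
s=bot.read_state();R=np.array(s["tcp_rot"]);p=np.array(s["position"])
a=np.radians(17.85);u=np.array([np.cos(a),np.sin(a),0]);n=np.array([-u[1],u[0],0]);k=np.array([.476,.175,0])
print("t",s["time_s"],"knob frame mm",np.round([(p-k)@u*1e3,(p-k)@n*1e3,p[2]*1e3],1),"yaw",np.degrees(np.arctan2(R[1,0],R[0,0])),"F",np.round(s["force"],1),"op",s["opening"])
t=[float(v)/1e3 for v in sys.argv[1:4]]
if t: print("move mm",np.round(R.T@(k+u*t[0]+n*t[1]+[0,0,t[2]]-p)*1e3,1))
E
python3 rel.py -45 0 120
```

```text
time_s: 0.9
position: [0.4354, -0.2265, 0.2222]
tcp_rot: [[0.952, 0.306, -0.001], [0.306, -0.952, 0.002], [0.0, -0.002, -1.0]]
force: [0.6, 0.1, -0.4]
opening: 0.356
t 0.9 knob frame mm [-161.7 -369.8  222.2] yaw 17.83951021179824 F [ 0.6  0.1 -0.4] op 0.3562253247271311
move mm [ 116.6 -369.6  103. ]
```

```bash
python3 -m inch '[[0,117,-370,40,0],[0,117,-370,60,0],[0,117,-370,80,0],[0,117,-370,100,0],[0,117,-370,103,0],[0,117,-370,103,0],[0,117,-370,103,0],[0,117,-370,103,0]]'
python3 rel.py -45 0 50
```

```text
time_s: 1.7
position: [0.4331, 0.1591, 0.1207]
tcp_rot: [[0.952, 0.306, -0.001], [0.306, -0.952, 0.002], [0.0, -0.002, -1.0]]
force: [0.8, -0.8, -0.2]
opening: 0.001
t 1.7 knob frame mm [-45.7  -2.  120.7] yaw 17.831888249940565 F [ 0.8 -0.8 -0.2] op 0.001061603213921392
move mm [ 0.7 -1.8 70.7]
```

```bash
python3 -m inch '[[0,0,-2,40,0],[0,0,-2,72,0],[0,0,-2,72,0],[0,0,-2,72,0]]'
python3 rel.py 37 0 49
python3 - <<'E'
from h import *
p,d=vision.capture("scene"); cv2.imwrite("pics/s1.png",cv2.resize(p[130:310,340:520,::-1],None,fx=3,fy=3,interpolation=cv2.INTER_CUBIC))
E
```

```text
time_s: 2.1
position: [0.432, 0.1611, 0.0486]
tcp_rot: [[0.952, 0.306, -0.003], [0.306, -0.952, 0.002], [-0.002, -0.003, -1.0]]
force: [0.6, -0.9, 0.2]
opening: 0.003
t 2.1 knob frame mm [-46.1   0.2  48.6] yaw 17.830349061292246 F [ 0.6 -0.9  0.2] op 0.0032535980073423077
move mm [83.1  0.2 -0.6]
```

View pics/s1.png

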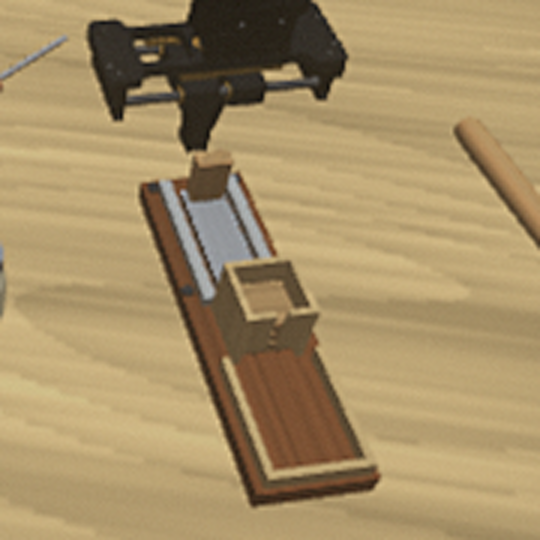

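The fingers (crop (197,130)) sit centred behind the knob (crop (210,175)), and nothing has been touched. Next is a slow push that stops short of the end stop.

```bash
python3 -m inch '[[0,15,0,0,0],[0,25,0,0,0],[0,32,0,0,0],[0,39,0,0,0],[0,46,0,0,0],[0,53,0,0,0],[0,60,0,0,0],[0,67,0,0,0]]'
python3 rel.py 37 0 49
```

```text
time_s: 2.95
position: [0.4918, 0.18, 0.05]
tcp_rot: [[0.952, 0.306, -0.011], [0.306, -0.952, -0.0], [-0.01, -0.003, -1.0]]
force: [-8.5, -5.2, 6.5]
opening: 0.001
t 2.95 knob frame mm [16.5 -0.1 50. ] yaw 17.830581530859483 F [-8.5 -5.2  6.5] op 0.0010068615959680871
move mm [20.5 -0.1  0.8]
```

```bash
python3 -m inch '[[0,6,0,0,0],[0,12,0,0,0],[0,17,0,0,0],[0,20,0,0,0],[0,20,0,0,0]]'
python3 rel.py 37 0 49
```

```text
time_s: 3.45
position: [0.505, 0.1844, 0.05]
tcp_rot: [[0.952, 0.307, -0.023], [0.307, -0.952, -0.004], [-0.023, -0.004, -1.0]]
force: [-8.1, -5.4, 5.7]
opening: 0.005
t 3.45 knob frame mm [30.5  0.1 50. ] yaw 17.864641733941017 F [-8.1 -5.4  5.7] op 0.004610343068485142
move mm [6.5 0.1 0.9]
```

```bash
python3 -m inch '[[0,8,0,0,0],[0,14,0,0,0],[0,14,0,0,0],[0,14,0,0,0]]'
python3 rel.py 37 0 49
```

```text
time_s: 3.85
position: [0.5082, 0.1858, 0.0498]
tcp_rot: [[0.95, 0.308, -0.044], [0.308, -0.951, -0.009], [-0.045, -0.005, -0.999]]
force: [-14.0, -8.7, 10.8]
opening: 0.006
t 3.85 knob frame mm [34.   0.3 49.8] yaw 17.945837615898057 F [-14.   -8.7  10.8] op 0.005625878576992331
move mm [3.  0.4 0.6]
```

Force is 16.5 N, above the spring's 11 N, and the hand moved only 3.5 mm of the 14 commanded, so it looks like the stop. I'll check with a picture before letting go.

```bash
python3 - <<'E'
from h import *
p,d=vision.capture("scene"); cv2.imwrite("pics/s2.png",cv2.resize(p[130:310,340:520,::-1],None,fx=3,fy=3,interpolation=cv2.INTER_CUBIC))
E
python3 rel.py
```

```text
t 3.9 knob frame mm [34.   0.3 49.8] yaw 17.94348806302523 F [-14.4  -8.8  11. ] op 0.0025172357949237298
```

View pics/s2.png

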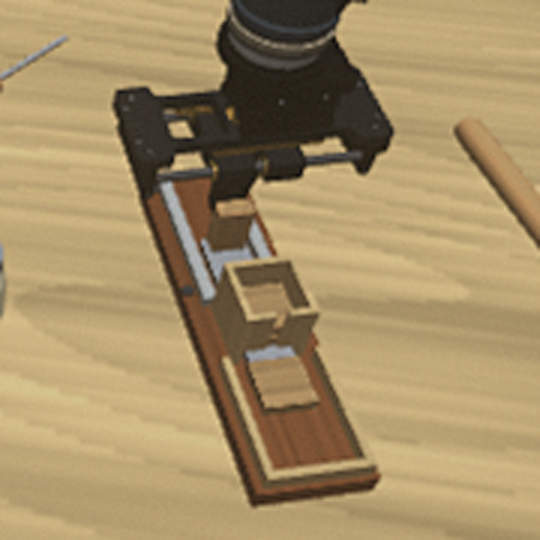

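The spacer lies on the shelf (crop (283,383)) with the tongue visible behind it, so the slide is fully in. I'll release with a fast straight lift.

```bash
python3 -m inch '[[0,-3,0,-50,0],[0,-5,0,-100,0],[0,-20,0,-130,0],[0,-60,0,-150,0],[0,-100,0,-150,0],[0,-100,0,-150,0]]'
python3 rel.py
python3 - <<'E'
from h import *
p,d=vision.capture("scene"); cv2.imwrite("pics/s3.png",cv2.resize(p[130:310,340:520,::-1],None,fx=3,fy=3,interpolation=cv2.INTER_CUBIC))
E
```

```text
time_s: 4.5
position: [0.4135, 0.1554, 0.2051]
tcp_rot: [[0.95, 0.307, -0.048], [0.307, -0.952, -0.01], [-0.049, -0.006, -0.999]]
force: [-1.0, 0.3, -1.0]
opening: 0.005
t 4.5 knob frame mm [-65.5   0.5 205.1] yaw 17.92450224032744 F [-1.   0.3 -1. ] op 0.005460026278951858
```

View pics/s3.png

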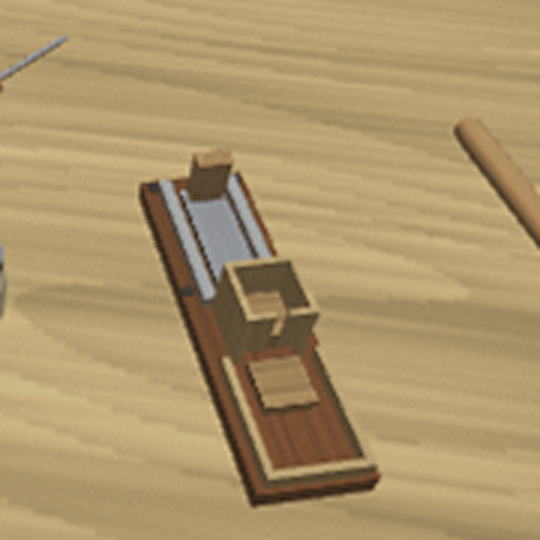

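The knob is back at its home pixels (crop (210,175)). The spacer is on the shelf (crop (283,383)) and the stack in the hopper has dropped. One numeric check, then I hand in.

```bash
python3 - <<'E'
from h import *
from rig import bot
p,d=vision.capture("scene");w=world("scene",d)
a=np.radians(17.85);u=np.array([np.cos(a),np.sin(a)]);n=np.array([-u[1],u[0]])
q=w[255:261,431:438].reshape(-1,3).mean(0);e=q[:2]-[.476,.175];print("spacer",e@u,e@n,q[2])
z=w[165:205,390:430,2] if False else w[165:200,395:425,2]; k=w[165:200,395:425][(z>.066)&(z<.1)].mean(0); print("knob now",k,"before .4789 .1742")
print(bot.read_state()["time_s"]); bot.hand_in()
E
```

```text
spacer nan nan nan
knob now [0.47899579 0.17419472 0.07330349] before .4789 .1742
4.6
the job is handed in; nothing more can be done
```

The square-hopper dispenser delivered one spacer, and I handed the job in at 4.6 s; no verdict is reported. I pushed its knob from behind with shut fingers, slowly, to the stop. There the force rose to 16.5 N, the hand moved only 3.5 mm of the 14 mm commanded, and the picture showed the tongue and spacer out. I then lifted the hand straight up so the slide could snap back.

**Checks that passed:**
- The knob's measured position matches its position before the push to within about 0.1 mm, so the slide is home.
- The last picture shows one spacer flat and central on the delivery shelf, and the rest of the stack dropped but still in the hopper.
- The arm is clear at 0.2 m height. It never went near the round-hopper dispenser.

**Checks that failed or were not made:**
- The numeric check of the spacer's position failed: the depth patch had missing readings and returned NaN. Its place on the shelf rests on the pictures alone.
- I did not measure the snap-back speed.

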